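# Back the ratchet indexing table off by one notch

### The job

The indexing table on the bench has been clicked one notch too far. Push the red pawl's ball lever over with a fingertip so that the pawl lifts out of the brass teeth and stays flipped back, push the wheel backward (clockwise seen from above) by exactly one notch using one of its upright pegs, then tip the ball lever back so that the pawl drops fully into the next gap. Only push with the fingers: do not pick anything up, leave the piston standing on the wheel, leave the other things on the bench alone, and finish with the hand clear.

Things in the scene. Friction and masses are not known exactly. Their poses are not given: they have to be found in the camera images.
- index_table: Blue base of the indexing table, bolted down: 210 x 210 mm plate, 12 mm thick, with a wing under the pawl on its -y side. Origin: on the bench, on the wheel's vertical axis; z up, x, y along the plate's sides. Offsets in the other entries are in this frame.
- wheel (a joint): Wheel angle, rad, counterclockwise from above = positive = forward: pawl clicks over. Backward (negative) is blocked while the pawl is down. 0 = a tooth's locking face touches the nose; starts at 0.01 to 0.12. A notch is 0.524. The nose can drop to the bottom of the next gap when this reads -0.48 to -0.30. Stiff (0.2 N m, about 3 N at a peg); stays where left.
- pawl (a joint): Angle of the red pawl about its level pivot, rad. 0 = down, nose at the bottom of a gap; about 0.12 = nose on top of a tooth; 0.75 = flipped right back against its stop. Moved only by its weight: beyond about 0.45 it falls back to 0.75 and stays there, below about 0.37 it falls down.
- pawl_pivot (a point): Centre of the pawl's pivot, at (-60, -88, 68) mm; its axis runs along y. The red arm runs from it 64 mm to +x. A blue bracket, 24 x 9 mm, top at 78 mm, stands at y = -104 mm. The lever, a steel rod of 8 mm diameter in the plane y = -122 mm, clear of the wheel, points straight up from the pivot axis when the pawl is down.
- pawl_ball (a point): Centre of the red ball (20 mm) at the end of the lever, 60 mm from the pivot axis, 128 mm above the bench when the pawl is down. Push lever or ball to -x to lift the pawl. Flipped back, the ball lies 41 mm to -x of the pivot, 112 mm above the bench; push it to +x from behind to tip the pawl down again. Under 8 N.
- pawl_nose (a point): Middle of the lower end of the pawl's nose (8 mm along the teeth, 12 mm wide); when down, at (0, -88, 46.5) mm from the base's origin.
- wheel_top (a point): Centre of the steel wheel's flat top (200 mm diameter, 45 mm above the bench); the piston stands here. 12 brass saw teeth 9 mm high stand on it, 79 to 97 mm from the axis, 30 degrees apart, each 16 mm long: an upright locking face, then a slope down to the flat.
- peg_0 (a point): Centre of the top of upright steel peg 0 on the wheel: 10 mm diameter, 64 mm from the axis, standing 60 mm above the wheel's top (its top 105 mm above the bench). At wheel reading 0 it is at 15 degrees from the base's x axis, counterclockwise. It turns with the wheel.
- peg_1 (a point): Centre of the top of upright steel peg 1 on the wheel: 10 mm diameter, 64 mm from the axis, standing 60 mm above the wheel's top (its top 105 mm above the bench). At wheel reading 0 it is at 105 degrees from the base's x axis, counterclockwise. It turns with the wheel.
- peg_2 (a point): Centre of the top of upright steel peg 2 on the wheel: 10 mm diameter, 64 mm from the axis, standing 60 mm above the wheel's top (its top 105 mm above the bench). At wheel reading 0 it is at 195 degrees from the base's x axis, counterclockwise. It turns with the wheel.
- peg_3 (a point): Centre of the top of upright steel peg 3 on the wheel: 10 mm diameter, 64 mm from the axis, standing 60 mm above the wheel's top (its top 105 mm above the bench). At wheel reading 0 it is at 285 degrees from the base's x axis, counterclockwise. It turns with the wheel.
- piston: Aluminium engine piston standing loose on the middle of the wheel: 68 mm diameter, 50 mm tall, 0.32 kg; origin at the centre of its underside. It rides round with the wheel and must be left standing there.
- socket: Loose steel deep socket standing on the bench by the base, 27 mm diameter, 55 mm tall; origin under its centre. Leave alone.
- bearing: Loose steel bearing ring lying on the bench, 48 mm diameter, 15 mm high; origin under its centre. Leave alone.
- screwdriver: Loose red-handled screwdriver lying on the bench, about 0.2 m long, beside the base's +y side. Leave alone.
- wrench: Loose steel wrench lying on the bench, about 0.17 m long, between the robot and the base. Leave alone.
- spray_can: Blue can, 66 mm diameter, 190 mm tall, standing at the left; origin under its centre. Leave alone.
- oil_bottle: Black jar of grease with red cap, 76 mm diameter, 150 mm tall, standing at the right; origin under its centre. Leave alone.
- plug_box: Cardboard box with an orange band, 90 x 55 x 50 mm, on the bench at the near right; origin under its centre. Leave alone.
There are look-alikes about, which are no part of the job. What is meant by the piston is not green or purple, and is the smaller of those in its own colour.

How it is judged:
On the way, in this order (a step that is already met when the one before it is completed fails the run):
1. the pawl is lifted and flipped back (value of joint pawl above 0.6 rad), for 0.2 s.
2. with the pawl still flipped back, the wheel is pushed backward towards the next gap (value of joint wheel below -0.22 rad and value of joint pawl above 0.45 rad), for 0.1 s.
At the end, for the whole second after the job is handed in: The pawl is down in the first gap behind the one it started in (pawl below 0.05 rad, wheel between -0.57 and -0.22 rad), the wheel is at rest, and the piston stands within 15 mm of the middle of the wheel (value of joint pawl below 0.05 rad and value of joint wheel between -0.57 and -0.22 rad and velocity of joint wheel between -0.05 and 0.05 rad/s and distance between piston and wheel_top below 0.015 m and angle between piston's own z axis and vertical below 0.1 rad); the robot touches nothing.
It fails at once if the piston is lifted, tipped or pushed off the middle of the wheel (distance between piston and wheel_top above 0.02 m or angle between piston's own z axis and vertical above 0.25 rad).
It fails at once if another loose thing on the bench is picked up or shifted by more than 20 mm (distance of any of socket, bearing, screwdriver, wrench, spray_can, oil_bottle, plug_box from where it was at the start of the episode above 0.02 m).
It also fails if it takes over 53 s, if anything falls off the work surface, if the arm or the gripper's body presses on something with over 40 N, if the wrist force passes 120 N, or if a joint passes its speed limit or range.

### The arm

A 6-joint arm with a two-finger parallel gripper is mounted at the origin on the work surface. World frame = base frame: x ahead of the robot, y to its left, z up, the work surface at z = 0. Lengths are in m, angles in rad, forces in N, time in s.
With the tool pointing down it reaches from about 0.375 to 0.9 m from the base axis. Payload 3.1 kg.
Tool frame: the origin (TCP) lies between the finger pads; the fingertips stand 17 mm ahead of it and the grasp point (between the pads) lies 2 mm behind it (robot.nose_length is the distance from the TCP to the fingertips, in m); z points along the fingers, y is the line along which they close (so a half turn about z gives the same grasp; the last joint's range is limited). The gripper opens to 87 mm and grips with 3 to 60 N. Pads are 19 mm wide; open, the fingers measure 117 mm over their backs; the gripper's body (75 mm by 190 mm) begins 51 mm behind the grasp point.
Start: joints at [-0.178, 0.527, 1.433, -0, 1.181, -0.178], TCP at [0.625, 0, 0.24] pointing down, gripper open.
Joint ranges: [-3.08, 3.08], [-0.75, 2.2], [0.22, 2.44], [-1.43, 4.57], [0, 2.65], [-2.85, 2.85]. Speed limits (rad/s): [2.79, 2.79, 3.14, 3.14, 3.14, 3.14].

### API

Orientations are given as a unit quaternion [x, y, z, w].
In Python, from rig import robot, cams gives the robot as it stands.
- The arm moves only by the shell command python3 -m pendant 'ROWS' [FORCE]. ROWS is JSON, a list of rows, each an object with "jaw": the opening, from 0 (shut) to 1 (fully open); "linear": the shift along the tool's x, y, z in cm, a list of three; "twist": the turn about the tool's z in degrees. A call has 1 to 12 rows; each row shifts and turns the commanded pose from where the row before left it, along the tool's axes as they then stand; what a row does not reach is not made up. A row lasts 1/12 s, in which the tool goes at most 41.7 mm and 7.16 degrees, less where a joint would pass 70% of its speed; a pose out of reach is approached as far as the arm can. A call is refused whole if a number of a shift passes 4.17 or a number of a turn 7.16, either way. A call with a gripper value outside its range is refused whole. The fingers move at their own pace and stop on an object; FORCE is the grip in N (left out, the last holds). Time passes only in rows, so rows that do not move let the fingers close. It gives the time, the measured TCP pose, the force, the opening and the grip force at its end, in the units of the state.
- robot.get_obs(): the state, without advancing time (a new reading comes with each control period).
- cams.camera(name): name is "scene" or "side" or "wrist"; returns a dict with "color" (480x640x3 uint8, blue, green, red), "depth" (480x640 float32, m along the optical axis (not along the pixel's ray), 0 where there is no reading), "fov_y" (degrees; the focal length in pixels is half the picture's height over the tangent of half this angle, whatever the lens; pixels are square), "cx", "cy" (the principal point, pixels), "view" (4x4, takes a point from world to camera coordinates). Camera axes: x right, y down, z forward; pixel columns grow to the right and rows downward; lengths in m; the calibration is good to about 2 mm. A picture is of the moment at which its call begins.
- robot.hand_in(): hands the job in; it is judged then, once.
The state is a dict: "time": time; "q": joint angles; "joint_velocities": joint speeds; "joint_torque": joint torques, N m; "position": TCP position; "tool_rot": TCP orientation; "ft_force": force on the tool from outside, world axes, zero at the start; "moment": the same for the moment, N m; "grip_width": finger opening in m; "grip_force": force on a finger pad.
Only numpy, scipy, OpenCV 4.12 (cv2) and the standard library are available. Lean on these libraries where they do the work, as an engineer would, in place of code of your own. Each camera call takes 0.05 s, during which the arm holds its last target. There are 200 camera calls.

## Working session

There is one attempt and no reset: what is moved stays moved. The work goes in short steps, Python scripts to look and compute and a shell command to move; the robot and the scene stay as the last step left them, time stands still between calls to the robot, and variables do not carry over. Pictures are saved under pics/ and viewed, at most 10 in all, crops included, and the job is handed in when it is done.

```bash
mkdir -p pics
cat > h.py <<'E'
import numpy as np, cv2
from rig import robot, cams
def cam(n):
    c=cams.camera(n); c['f']=240/np.tan(np.radians(c['fov_y'])/2); c['V']=np.array(c['view']); return c
def cloud(c):
    d=c['depth']; v,u=np.mgrid[:480,:640]
    P=np.stack([(u-c['cx'])/c['f']*d,(v-c['cy'])/c['f']*d,d],-1)
    R=c['V'][:3,:3]; W=(P-c['V'][:3,3])@R
    W[d==0]=np.nan; return W
def proj(c,p):
    q=c['V'][:3,:3]@np.array(p)+c['V'][:3,3]; return q[:2]/q[2]*c['f']+[c['cx'],c['cy']]
def ray(c,u,v,z):
    R=c['V'][:3,:3]; o=-R.T@c['V'][:3,3]; d=R.T@np.array([(u-c['cx'])/c['f'],(v-c['cy'])/c['f'],1]); return o+d*(z-o[2])/d[2]
E
python3 - <<'E'
from h import *
for n in ['scene','side']:
    c=cam(n); cv2.imwrite(f'pics/{n}0.png',c['color']); np.savez(f'{n}0.npz',**c)
    R=c['V'][:3,:3]; print(n,-R.T@c['V'][:3,3],R[2],c['f'])
o=robot.get_obs(); print(o)
E
```

```text
scene [0.84531022 0.54062703 1.01902308] [-0.2636404  -0.46257695 -0.84647286] 436.29247460549635
side [-0.00516814 -0.8382495   0.94925731] [ 0.40423778  0.66045851 -0.63276092] 550.4319116653303
{'time': 0.1, 'q': array([-1.78527011e-01,  5.28406558e-01,  1.43375924e+00,  1.15935661e-05,
        1.18141019e+00, -1.78527421e-01]), 'joint_velocities': array([-0.00033321, -0.00236845, -0.00377764,  0.00026622,  0.00084122,
        0.00175612]), 'joint_torque': array([-3.02360622e-04, -4.40987206e+01, -1.77151054e+01,  6.34850166e-02,
        5.34114777e-02, -3.85449334e-05]), 'position': array([6.24377709e-01, 1.28017457e-04, 2.38653714e-01]), 'tool_rot': array([ 7.07107848e-01,  7.07105019e-01, -5.61144840e-04, -8.17649636e-04]), 'ft_force': array([0.56003496, 0.0875782 , 0.23322486]), 'moment': array([-0.01650241, -0.02588226, -0.00302169]), 'grip_force': 0.0, 'grip_width': 0.08722215157356432}
```

View pics/scene0.png

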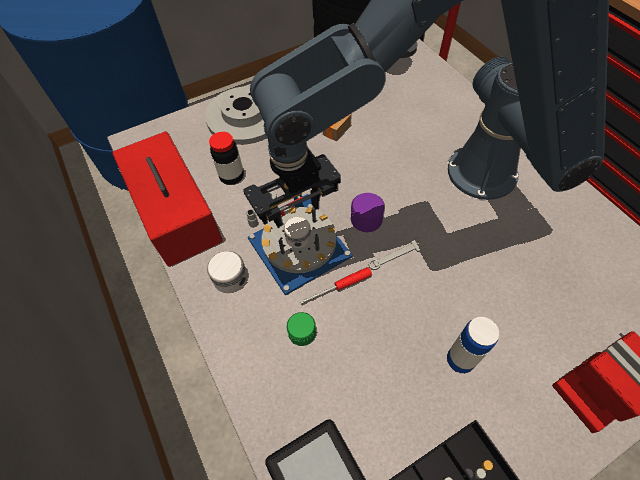

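View pics/side0.png

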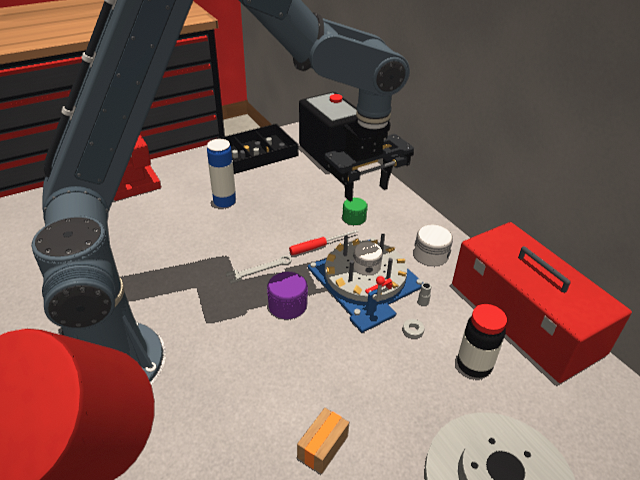

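The scene view shows the index table at about (300,245), partly hidden by the hand. In the side view the wheel is at (365,270), the red pawl and ball at (380,282), the socket at (425,293) and the bearing at (413,328). There are four piston candidates in the side view: aluminium on the wheel (368,255), a larger aluminium one (433,245), purple (287,296) and green (354,211). The one on the wheel fits, because it is the smaller of the two aluminium ones. I'll confirm this in an enlarged crop and measure from the same view.

Run:
```python
from h import *
c=dict(np.load('side0.npz')); W=cloud(c); hsv=cv2.cvtColor(c['color'],cv2.COLOR_BGR2HSV)
cv2.imwrite('pics/crop0.png',cv2.resize(c['color'][190:350,250:460],None,fx=3.7,fy=3.7,interpolation=cv2.INTER_CUBIC))
roi=np.zeros((480,640),bool); roi[190:345,295:440]=1
H,S,V=cv2.split(hsv)
blue=roi&(H>100)&(H<125)&(S>130)
p=W[blue]; print('blue z',np.nanpercentile(p[:,2],[5,25,50,75,95]))
pl=p[abs(p[:,2]-.012)<.006]; print(len(pl),cv2.minAreaRect(pl[:,:2].astype(np.float32)*1000))
red=roi&((H<6)|(H>174))&(S>150)&(V>90); p=W[red]; print('red',len(p)); 
for q,(v,u) in list(zip(p,np.argwhere(red)))[::6]: print(u,v,q.round(3))
# wheel top
t=W[roi&(abs(W[...,2]-.045)<.003)&(S<60)]; print(len(t),cv2.minEnclosingCircle(t[:,:2].astype(np.float32)*1000))
pi=W[roi&(abs(W[...,2]-.095)<.003)&(S<60)]; print('piston top',len(pi),cv2.minEnclosingCircle(pi[:,:2].astype(np.float32)*1000),np.nanmedian(pi,0))
```

```text
blue z [0.00634614 0.01087315 0.01274651 0.014449   0.04110817]
1575 ((606.2107543945312, -72.16342163085938), (246.96913146972656, 215.98533630371094), 89.96582794189453)
red 465
322 237 [0.578 0.111 0.029]
323 238 [0.58  0.108 0.027]
317 239 [0.565 0.114 0.025]
323 239 [0.578 0.105 0.026]
313 240 [0.552 0.113 0.027]
319 240 [0.569 0.112 0.022]
325 240 [0.584 0.105 0.021]
312 241 [0.547 0.11  0.028]
318 241 [0.566 0.111 0.02 ]
324 241 [0.58  0.103 0.02 ]
307 242 [nan nan nan]
313 242 [0.549 0.107 0.026]
319 242 [0.565 0.105 0.022]
325 242 [0.579 0.096 0.022]
304 243 [0.528 0.118 0.024]
310 243 [0.542 0.111 0.023]
316 243 [0.555 0.102 0.024]
322 243 [0.57  0.098 0.021]
298 244 [0.511 0.119 0.026]
304 244 [0.523 0.108 0.03 ]
310 244 [0.537 0.103 0.028]
316 244 [0.555 0.103 0.02 ]
322 244 [0.573 0.101 0.014]
297 245 [0.506 0.116 0.027]
303 245 [0.522 0.113 0.023]
309 245 [0.537 0.108 0.02 ]
315 245 [0.553 0.104 0.016]
321 245 [0.572 0.105 0.008]
298 246 [0.507 0.112 0.026]
304 246 [0.522 0.107 0.024]
310 246 [0.537 0.102 0.021]
316 246 [0.554 0.101 0.015]
296 247 [0.499 0.108 0.029]
30
[... 824 characters left out ...]
2 [ 0.603 -0.146  0.071]
381 283 [ 0.545 -0.187  0.131]
387 283 [ 0.599 -0.145  0.069]
378 284 [ 0.546 -0.177  0.119]
384 284 [ 0.59  -0.145  0.07 ]
390 284 [ 0.607 -0.146  0.063]
383 285 [ 0.588 -0.145  0.068]
391 285 [ 0.613 -0.144  0.055]
386 286 [ 0.605 -0.136  0.049]
371 287 [ 0.558 -0.14   0.072]
377 287 [ 0.569 -0.147  0.073]
370 288 [ 0.553 -0.143  0.074]
376 288 [ 0.568 -0.145  0.068]
367 289 [ 0.545 -0.142  0.074]
373 289 [ 0.558 -0.148  0.073]
369 290 [ 0.55  -0.143  0.069]
366 292 [ 0.54  -0.146  0.07 ]
1546 ((677.7551879882812, -12.527271270751953), 184.437744140625)
piston top 384 ((589.6693115234375, -89.93022155761719), 99.64727783203125) [ 0.60410516 -0.05648249  0.09556985]
```

View pics/crop0.png

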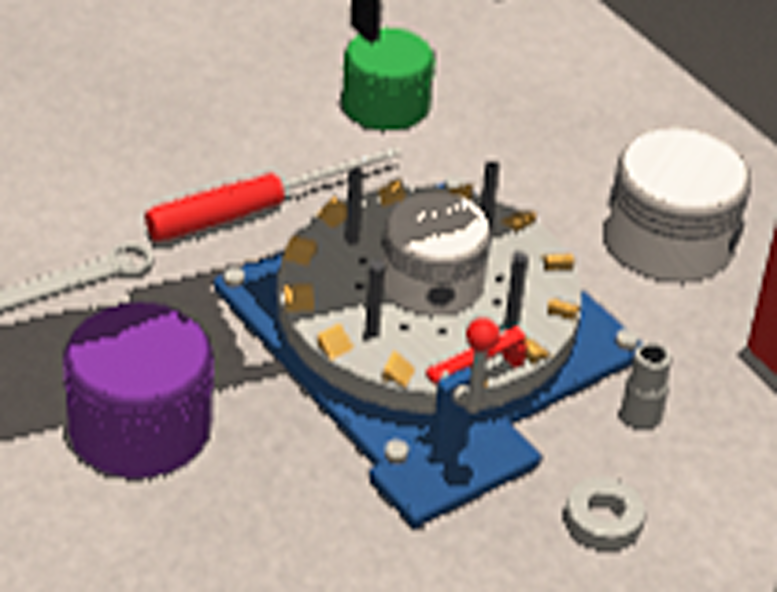

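The crop confirms the piston: the aluminium one at (437,250) is smaller than the aluminium one at (680,200). The peg tops are at (355,172), (491,165), (375,272) and (519,257), the plate screws at (233,275), (397,450) and (627,338), and the ball at (482,335). Next I'll cast rays through these at their known heights.

Run:
```python
from h import *
c=dict(np.load('side0.npz'))
f=lambda x,y,z: ray(c,250+(x+.5)/3.7-.5,190+(y+.5)/3.7-.5,z)[:2]
P=np.array([f(x,y,.105) for x,y in [(356,172),(491,166),(375,273),(519,258)]])
ctr=P.mean(0); print('pegs',P.round(4),ctr,np.linalg.norm(P-ctr,axis=1),np.degrees(np.arctan2(*(P-ctr).T[::-1])))
S=[f(x,y,.014) for x,y in [(233,275),(397,450),(627,338)]]; print('screws',S)
for a,b in((0,1),(1,2)): d=S[b]-S[a]; print(np.degrees(np.arctan2(d[1],d[0])),np.hypot(*d))
print('mid',(S[0]+S[2])/2)
H,Sa,V=cv2.split(cv2.cvtColor(c['color'],cv2.COLOR_BGR2HSV))
m=(((H<6)|(H>174))&(Sa>150)&(V>90)); m[:,:370]=0;m[:,388:]=0;m[:272]=0;m[284:]=0
v,u=np.nonzero(m); (x,y),r=cv2.minEnclosingCircle(np.c_[u,v][v<=283].astype(np.float32)); print('ball px',x,y,r,ray(c,x,y,.128))
print('wing corners',f(372,475,.012),f(417,524,.012),f(540,458,.012))
print('socket',f(652,352,.055),'bearing',f(606,505,.015))
```

```text
pegs [[ 0.582   0.0073]
 [ 0.6631 -0.0305]
 [ 0.5397 -0.0811]
 [ 0.6258 -0.1131]] [ 0.60261363 -0.05434018] [0.06500133 0.06499755 0.06838267 0.06315485] [ 108.5347409    21.56044847 -156.96817048  -68.50166287]
screws [array([0.51271562, 0.04584823]), array([ 0.52187604, -0.14325762]), array([ 0.70967922, -0.13419575])]
-87.22671962722934 0.1893275911730964
2.762492945453598 0.18802168390866786
mid [ 0.61119742 -0.04417376]
ball px 381.6538391113281 280.5769348144531 5.869740962982178 [ 0.55280141 -0.17966925  0.128     ]
wing corners [ 0.4981975  -0.15157775] [ 0.50056171 -0.19773572] [ 0.5969062  -0.19089803]
socket [ 0.68423604 -0.1827302 ] bearing [ 0.60710605 -0.2435283 ]
```

Origin is about (0.605,-0.0545), yaw about 2.8°, wheel about 0.06 rad and ball (0.553,-0.180). I'll close the fingers, go to the ball's +x side and lower.

```bash
python3 -m pendant '[{"jaw":0,"linear":[-2,-0.2,0],"twist":0},{"jaw":0,"linear":[-2,-0.2,0],"twist":0},{"jaw":0,"linear":[-2,-0.2,0],"twist":0},{"jaw":0,"linear":[-2,-0.2,0],"twist":0},{"jaw":0,"linear":[-2,-0.2,0],"twist":0},{"jaw":0,"linear":[-2,-0.2,0],"twist":0},{"jaw":0,"linear":[-2,-0.2,0],"twist":0},{"jaw":0,"linear":[-2,-0.2,0],"twist":0},{"jaw":0,"linear":[-2,-0.2,0],"twist":0},{"jaw":0,"linear":[0,0,2],"twist":0},{"jaw":0,"linear":[0,0,0],"twist":0},{"jaw":0,"linear":[0,0,0],"twist":0}]' 10
python3 - <<'E'
from h import *
c=cam('scene'); 
cv2.imwrite('pics/s1.png',cv2.resize(c['color'][160:320,210:420],None,fx=3.5,fy=3.5,interpolation=cv2.INTER_CUBIC))
np.savez('scene1.npz',**c)
E
```

```text
time: 1.1
position: [0.6057, -0.1794, 0.2181]
tool_rot: [0.707, 0.707, -0.001, -0.002]
ft_force: [0.7, 0.5, 0.1]
grip_width: 0.0147
grip_force: 0.0
```

View pics/s1.png

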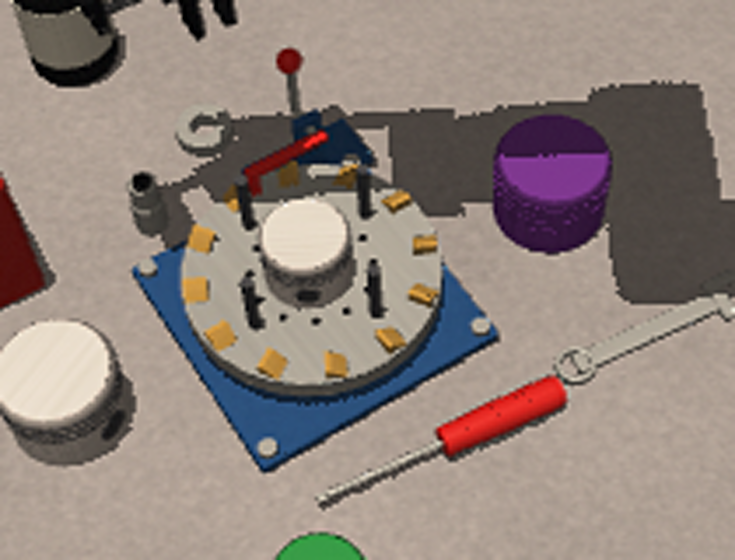

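The scene crop shows the ball at (289,61), peg tops at (243,181), (363,173), (248,278) and (374,265), the piston top centre at (305,234), and screws at (148,266), (268,447) and (481,326). The hand is clear of the table. I'll combine these with the side view.

```bash
python3 - <<'E'
from h import *
c=dict(np.load('scene1.npz'))
f=lambda x,y,z: ray(c,210+(x+.5)/3.5-.5,160+(y+.5)/3.5-.5,z)[:2]
P=np.array([f(x,y,.105) for x,y in [(243,182),(363,174),(248,278),(374,265)]])
ctr=P.mean(0); print('pegs',P.round(4),ctr,np.linalg.norm(P-ctr,axis=1),np.degrees(np.arctan2(*(P-ctr).T[::-1])))
print('ball',f(289,61,.128),'piston',f(305,234,.095))
S=[f(x,y,.016) for x,y in [(148,266),(268,447),(481,326)]]; print('screws',S,(S[0]+S[2])/2)
for a,b in((0,1),(1,2)): d=S[b]-S[a]; print(np.degrees(np.arctan2(d[1],d[0])),np.hypot(*d))
E
python3 -m pendant '[{"jaw":0,"linear":[0,0,2],"twist":0},{"jaw":0,"linear":[0,0,2],"twist":0},{"jaw":0,"linear":[0,0,2],"twist":0},{"jaw":0,"linear":[0,0,2],"twist":0},{"jaw":0,"linear":[0,0,0.7],"twist":0},{"jaw":0,"linear":[0,0,0],"twist":0},{"jaw":0,"linear":[0,0,0],"twist":0},{"jaw":0,"linear":[0,0,0],"twist":0}]'
```

```text
pegs [[ 0.6273 -0.1082]
 [ 0.5472 -0.0692]
 [ 0.6624 -0.0309]
 [ 0.5798  0.0053]] [ 0.60415716 -0.0507604 ] [0.0619312  0.0598667  0.06150147 0.06108191] [ -68.10450266 -162.05310668   18.86650358  113.48184649]
ball [ 0.551068   -0.17592331] piston [ 0.607069  -0.0499908]
screws [array([ 0.70705952, -0.13661106]), array([0.69835066, 0.05172743]), array([0.5109496 , 0.04336869])] [ 0.60900456 -0.04662118]
92.64749843056961 0.18853973200938096
-177.44610090593784 0.1875873761851552
time: 1.82
position: [0.6081, -0.1801, 0.1341]
tool_rot: [0.707, 0.707, 0.0, 0.001]
ft_force: [0.5, -0.5, -0.2]
grip_width: 0.0002
grip_force: 0.0
```

```bash
python3 -m pendant '[{"jaw":0,"linear":[0,-1,0],"twist":0},{"jaw":0,"linear":[0,-1,0],"twist":0},{"jaw":0,"linear":[0,-0.6,0],"twist":0},{"jaw":0,"linear":[0,-0.6,0],"twist":0},{"jaw":0,"linear":[0,-0.6,0],"twist":0},{"jaw":0,"linear":[0,-0.6,0],"twist":0},{"jaw":0,"linear":[0,-0.6,0],"twist":0},{"jaw":0,"linear":[0,-0.6,0],"twist":0},{"jaw":0,"linear":[0,-0.6,0],"twist":0},{"jaw":0,"linear":[0,-0.4,0],"twist":0},{"jaw":0,"linear":[0,0,0],"twist":0},{"jaw":0,"linear":[0,0,0],"twist":0}]'
python3 - <<'E'
from h import *
a,b=cam('scene'),cam('side')
np.savez('side2.npz',**b)
g=lambda c,y,x:cv2.resize(c['color'][y:y+140,x:x+140],None,fx=2.8,fy=2.8,interpolation=cv2.INTER_CUBIC)
cv2.imwrite('pics/s2.png',np.hstack([g(a,150,230),g(b,215,310)]))
E
```

```text
time: 2.82
position: [0.5408, -0.18, 0.1325]
tool_rot: [0.707, 0.707, 0.0, -0.0]
ft_force: [1.0, -0.0, -0.5]
grip_width: 0.0004
grip_force: 0.0
```

View pics/s2.png

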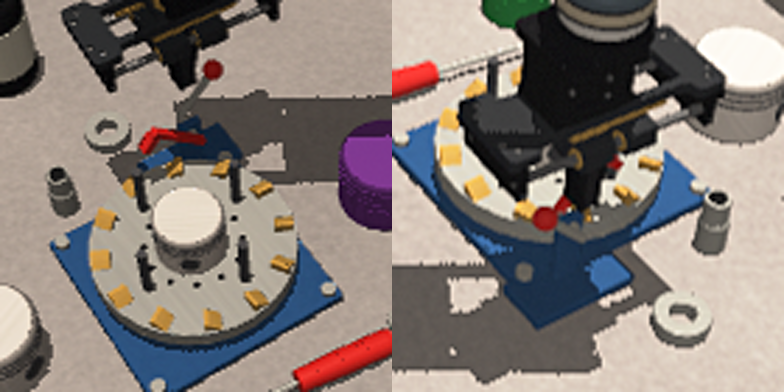

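The pawl is flipped: the ball is at (213,70) on the left with the red arm raised at (170,138). Next I'll lift and go to the -x side of peg 1 at about (0.582, 0.008), then push +x.

```bash
python3 -m pendant '[{"jaw":0,"linear":[0,0.2,-2],"twist":0},{"jaw":0,"linear":[0,0,-3],"twist":0},{"jaw":0,"linear":[0,0,-3],"twist":0},{"jaw":0,"linear":[3,0,0],"twist":0},{"jaw":0,"linear":[3,0,0],"twist":0},{"jaw":0,"linear":[3,0,0],"twist":0},{"jaw":0,"linear":[3,0.2,0],"twist":0},{"jaw":0,"linear":[3,0,0],"twist":0},{"jaw":0,"linear":[3,0,0],"twist":0},{"jaw":0,"linear":[1,0,0],"twist":0},{"jaw":0,"linear":[0,0,0],"twist":0},{"jaw":0,"linear":[0,0,0],"twist":0}]'
python3 -m pendant '[{"jaw":0,"linear":[0,0,3],"twist":0},{"jaw":0,"linear":[0,0,3],"twist":0},{"jaw":0,"linear":[0,0,3],"twist":0},{"jaw":0,"linear":[0,0,2],"twist":0},{"jaw":0,"linear":[0,0,0.3],"twist":0},{"jaw":0,"linear":[0,0,0],"twist":0},{"jaw":0,"linear":[0,0,0],"twist":0}]'
```

```text
time: 3.92
position: [0.5453, 0.0099, 0.2126]
tool_rot: [0.706, 0.708, -0.0, 0.001]
ft_force: [-0.9, 0.2, 0.1]
grip_width: 0.0004
grip_force: 0.0
time: 4.5
position: [0.546, 0.0088, 0.1002]
tool_rot: [0.708, 0.707, 0.0, 0.001]
ft_force: [-0.6, 0.1, 0.9]
grip_width: 0.0006
grip_force: 0.0
```

```bash
python3 -m pendant '[{"jaw":0,"linear":[0,0.6,0],"twist":0},{"jaw":0,"linear":[0,0.4,0],"twist":0},{"jaw":0,"linear":[0,0.4,0],"twist":0},{"jaw":0,"linear":[0,0.4,0],"twist":0},{"jaw":0,"linear":[0,0.3,0],"twist":0},{"jaw":0,"linear":[0,0.3,0],"twist":0},{"jaw":0,"linear":[0,0.3,0],"twist":0},{"jaw":0,"linear":[0,0.3,0],"twist":0},{"jaw":0,"linear":[0,0.3,0],"twist":0},{"jaw":0,"linear":[0,0.3,0],"twist":0},{"jaw":0,"linear":[0,0,0],"twist":0},{"jaw":0,"linear":[0,0,0],"twist":0}]'
python3 - <<'E'
from h import *
a,b=cam('scene'),cam('side')
np.savez('scene3.npz',**a);np.savez('side3.npz',**b)
g=lambda c,y,x:cv2.resize(c['color'][y:y+120,x:x+120],None,fx=3.3,fy=3.3,interpolation=cv2.INTER_CUBIC)
cv2.imwrite('pics/s3.png',np.hstack([g(a,170,240),g(b,220,310)]))
E
```

```text
time: 5.5
position: [0.5799, 0.0108, 0.0991]
tool_rot: [0.707, 0.707, -0.001, -0.001]
ft_force: [-3.0, 2.9, -0.8]
grip_width: 0.0006
grip_force: 1.5
```

View pics/s3.png

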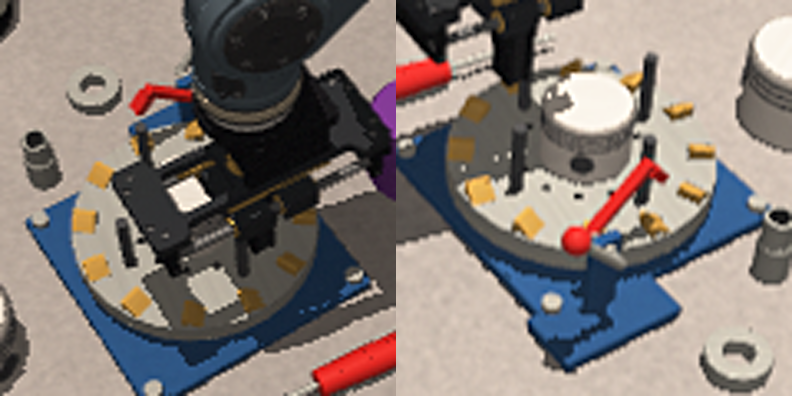

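The pawl is still flipped (ball at (575,238) right) and the piston stands in the middle. Peg tops are at side (650,58), (520,133), (648,141) and scene (142,128), (122,222).

Run:
```python
from h import *
a=dict(np.load('scene3.npz'));b=dict(np.load('side3.npz'))
f=lambda c,ox,oy,x,y: ray(c,ox+(x+.5)/3.3-.5,oy+(y+.5)/3.3-.5,.105)[:2]
for c,ox,oy,ctr,L in((b,310,220,(.6026,-.0543),[(254,57,15),(124,132,195),(252,140,-75)]),(a,240,170,(.6042,-.0508),[(142,128,-75),(122,222,15)])):
  for x,y,n in L:
    p=f(c,ox,oy,x,y); d=p-ctr; t=np.degrees(np.arctan2(d[1],d[0]))-n-2.7; t=(t+180)%360-180; print(n,p.round(4),'reading',np.radians(t).round(3))
```

```text
15 [ 0.6668 -0.0431] reading -0.136
195 [ 0.5391 -0.0661] reading -0.125
-75 [ 0.6124 -0.1163] reading -0.152
-75 [ 0.6145 -0.1126] reading -0.144
15 [ 0.6678 -0.0415] reading -0.164
```

```bash
python3 -m pendant '[{"jaw":0,"linear":[0,0.3,0],"twist":0},{"jaw":0,"linear":[0,0.3,0],"twist":0},{"jaw":0,"linear":[0,0.3,0],"twist":0},{"jaw":0,"linear":[0,0.3,0],"twist":0},{"jaw":0,"linear":[0,0.2,0],"twist":0},{"jaw":0,"linear":[0,0.2,0],"twist":0},{"jaw":0,"linear":[0,0,0],"twist":0},{"jaw":0,"linear":[0,0,0],"twist":0},{"jaw":0,"linear":[0,0,0],"twist":0}]'
python3 - <<'E'
from h import *
a,b=cam('scene'),cam('side')
np.savez('scene3.npz',**a);np.savez('side3.npz',**b)
g=lambda c,y,x:cv2.resize(c['color'][y:y+120,x:x+120],None,fx=3.3,fy=3.3,interpolation=cv2.INTER_CUBIC)
cv2.imwrite('pics/s4.png',np.hstack([g(a,170,240),g(b,220,310)]))
E
```

```text
time: 6.35
position: [0.5979, 0.0096, 0.0997]
tool_rot: [0.707, 0.707, 0.0, 0.001]
ft_force: [-0.6, 0.6, -0.5]
grip_width: 0.0004
grip_force: 0.6
```

View pics/s4.png

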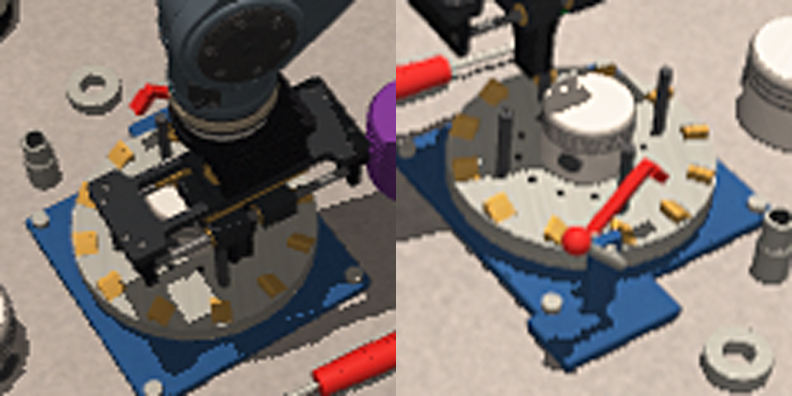

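The wheel has turned further and the pawl is still flipped. Peg tops are at side (664,71), (506,111), (627,151) and scene (164,117).

Run:
```python
from h import *
a=dict(np.load('scene3.npz'));b=dict(np.load('side3.npz'))
f=lambda c,ox,oy,x,y: ray(c,ox+(x+.5)/3.3-.5,oy+(y+.5)/3.3-.5,.105)[:2]
for c,ox,oy,ctr,L in((b,310,220,(.6026,-.0543),[(268,70,15),(110,110,195),(231,152,-75)]),(a,240,170,(.6042,-.0508),[(164,118,-75)])):
  for x,y,n in L:
    p=f(c,ox,oy,x,y); d=p-ctr; t=np.degrees(np.arctan2(d[1],d[0]))-n-2.7; t=(t+180)%360-180; print(n,p.round(4),'reading',np.radians(t).round(3))
```

```text
15 [ 0.667  -0.0601] reading -0.399
195 [ 0.5429 -0.0417] reading -0.517
-75 [ 0.5925 -0.1193] reading -0.462
-75 [ 0.595  -0.1125] reading -0.457
```

The wheel reads about -0.45, which is in the drop window. I'll back off, lift, and go to the -x side of the flipped ball at about (0.511,-0.180, 0.112).

```bash
python3 -m pendant '[{"jaw":0,"linear":[0,-1,0],"twist":0},{"jaw":0,"linear":[0,0,-3],"twist":0},{"jaw":0,"linear":[0,0,-4],"twist":0},{"jaw":0,"linear":[0,0,-4],"twist":0},{"jaw":0,"linear":[-2,-2,0],"twist":0},{"jaw":0,"linear":[-3,-2,0],"twist":0},{"jaw":0,"linear":[-3,-2,0],"twist":0},{"jaw":0,"linear":[-3,-2,0],"twist":0},{"jaw":0,"linear":[-3,-2,0],"twist":0},{"jaw":0,"linear":[-3,-2,0],"twist":0},{"jaw":0,"linear":[-2,-0.8,0],"twist":0},{"jaw":0,"linear":[0,0,0],"twist":0}]'
python3 -m pendant '[{"jaw":0,"linear":[0,0,0],"twist":0},{"jaw":0,"linear":[0,0,3],"twist":0},{"jaw":0,"linear":[0,0,3],"twist":0},{"jaw":0,"linear":[0,0,2],"twist":0},{"jaw":0,"linear":[0,0,1.5],"twist":0},{"jaw":0,"linear":[0,0,0],"twist":0},{"jaw":0,"linear":[0,0,0],"twist":0}]'
```

```text
time: 7.45
position: [0.4589, -0.1847, 0.2104]
tool_rot: [0.709, 0.705, -0.0, 0.003]
ft_force: [0.2, 0.6, -0.1]
grip_width: 0.0002
grip_force: 0.0
time: 8.03
position: [0.4595, -0.1791, 0.1142]
tool_rot: [0.707, 0.708, -0.0, -0.0]
ft_force: [-0.5, -1.0, 0.5]
grip_width: 0.0008
grip_force: 0.0
```

```bash
python3 -m pendant '[{"jaw":0,"linear":[0,1,0],"twist":0},{"jaw":0,"linear":[0,0.7,0],"twist":0},{"jaw":0,"linear":[0,0.6,0],"twist":0},{"jaw":0,"linear":[0,0.6,0],"twist":0},{"jaw":0,"linear":[0,0.6,0],"twist":0},{"jaw":0,"linear":[0,0.6,0],"twist":0},{"jaw":0,"linear":[0,0.6,0],"twist":0},{"jaw":0,"linear":[0,0.6,0],"twist":0},{"jaw":0,"linear":[0,0.5,0],"twist":0},{"jaw":0,"linear":[0,0.4,0],"twist":0},{"jaw":0,"linear":[0,0,0],"twist":0},{"jaw":0,"linear":[0,0,0],"twist":0}]'
python3 -m pendant '[{"jaw":0,"linear":[0,-2,0],"twist":0},{"jaw":0,"linear":[0,-2,0],"twist":0},{"jaw":0,"linear":[0,-2,-2],"twist":0},{"jaw":0,"linear":[0,-2,-4],"twist":0},{"jaw":0,"linear":[0,0,-4],"twist":0},{"jaw":0,"linear":[0,0,0],"twist":0},{"jaw":0,"linear":[0,0,0],"twist":0}]'
python3 - <<'E'
from h import *
a,b=cam('scene'),cam('side')
np.savez('scene5.npz',**a);np.savez('side5.npz',**b)
g=lambda c,y,x:cv2.resize(c['color'][y:y+120,x:x+120],None,fx=3.3,fy=3.3,interpolation=cv2.INTER_CUBIC)
cv2.imwrite('pics/s5.png',np.hstack([g(a,160,240),g(b,220,310)]))
E
```

```text
time: 9.03
position: [0.521, -0.1799, 0.1144]
tool_rot: [0.707, 0.707, -0.0, -0.0]
ft_force: [-0.4, 0.6, -0.3]
grip_width: 0.0004
grip_force: 0.0
time: 9.62
position: [0.4432, -0.1809, 0.2141]
tool_rot: [0.707, 0.707, 0.0, 0.003]
ft_force: [0.0, 0.5, 0.1]
grip_width: 0.0008
grip_force: 0.0
```

View pics/s5.png

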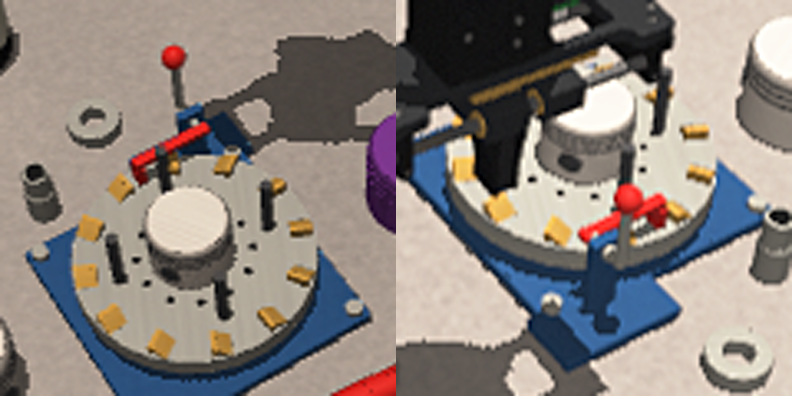

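The pawl is down again: the ball is at (173,57) left and (628,198) right. Peg tops in the scene are at (162,149), (266,186), (113,238) and (221,286). I'll check ball displacement and wheel angle against the start.

Run:
```python
from h import *
def ball(c,x0,x1,y0,y1):
    H,S,V=cv2.split(cv2.cvtColor(c['color'],cv2.COLOR_BGR2HSV)); m=((H<6)|(H>174))&(S>150)&(V>60)
    k=np.zeros_like(m); k[y0:y1,x0:x1]=1; v,u=np.nonzero(m&k); (x,y),r=cv2.minEnclosingCircle(np.c_[u,v].astype(np.float32)); return round(x,2),round(y,2),round(r,2),len(u),ray(c,x,y,.128).round(4)
L=lambda n:dict(np.load(n+'.npz'))
print(ball(L('side0'),370,388,272,284),ball(L('side5'),370,388,272,284))
print(ball(L('scene1'),283,302,168,186),ball(L('scene5'),283,302,168,186))
a=L('scene5'); f=lambda x,y: ray(a,240+(x+.5)/3.3-.5,160+(y+.5)/3.3-.5,.105)[:2]
P=np.array([f(*p) for p in [(162,150),(266,187),(113,239),(221,285)]])  # 3,2,0,1
c=P.mean(0); print(c); 
for p,n in zip(P,(-75,195,15,105)):
    d=p-c; print(n,np.radians((np.degrees(np.arctan2(d[1],d[0]))-n-2.7+180)%360-180).round(3))
# pawl arm heights: red points along arm in the side view, start and now
for n in('side0','side5'):
    c=L(n);W=cloud(c);H,S,V=cv2.split(cv2.cvtColor(c['color'],cv2.COLOR_BGR2HSV)); m=((H<6)|(H>174))&(S>150)&(V>60); m[:,:360]=0;m[:,400:]=0;m[:270]=0;m[300:]=0
    p=W[m]; p=p[(p[:,2]<.09)&(p[:,2]>.06)]; print(n,[ (np.percentile(p[abs(p[:,0]-x)<.008][:,2],[50,90])).round(4) for x in(.55,.57,.59,.605)])
```

```text
(381.65, 280.58, 5.87, 71, array([ 0.5528, -0.1797,  0.128 ])) (381.65, 280.58, 5.87, 71, array([ 0.5528, -0.1797,  0.128 ]))
(292.0, 177.0, 3.16, 37, array([ 0.5514, -0.1764,  0.128 ])) (292.05, 176.74, 3.42, 40, array([ 0.5509, -0.1772,  0.128 ]))
[ 0.60550384 -0.04820691]
-75 -0.454
195 -0.427
15 -0.467
105 -0.464
side0 [array([0.072 , 0.0742]), array([0.0727, 0.0742]), array([0.071 , 0.0736]), array([0.0714, 0.0741])]
side5 [array([0.0722, 0.0732]), array([0.0727, 0.0751]), array([0.0716, 0.0746]), array([0.0715, 0.0741])]
```

The ball is back at exactly its starting pixel, so the pawl is fully down. The wheel reads about -0.45, the piston is in place and the hand is clear.

```bash
python3 -c "
from rig import robot
print(robot.hand_in())"
```

```text
the job is handed in; nothing more can be done
None
```

I flipped the pawl back, pushed the wheel back one notch to about -0.45 rad, and dropped the pawl fully into the next gap, with the piston still standing on the wheel and the hand clear; the job is handed in, and no verdict came back.

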